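Roll the massage roller into its rest

TASK

Roll the wooden massage roller across the desk by pushing its side with the fingers, up the ramp of the wooden rest and over the front lip, so that it drops into the V groove and lies still along it, about centred. Push gently, so that it does not run on over the rear lip, and keep it rolling on the desk: do not pick it up, and leave the bottles, jars, clipper and nail buffer where they stand. Finish with the hand clear of everything.

Things in the scene. Friction and masses are not known exactly. Their poses are not given: they have to be found in the camera images.
- roller: Loose massage roller of smooth pale wood: a round bar 40 mm in diameter, 150 mm long with half-ball ends (middle 110 mm cylindrical), about 0.25 kg. Origin at its centre, 20 mm above the desk at first; its y axis is the bar's axis, x and z turn as it rolls. It rolls square to its axis, hardly turns when pushed off-centre, and slides endways at about 1 N.
- rest: Fixed wooden rest, 120 mm wide. Origin on the desk below the V groove, which runs along y. +x is the roll-in direction: ramp from x = -74 mm up to a 12.9 mm high lip at x = -19 to -15.6; groove faces at 35 degrees meet at x = 0, 2 mm above the desk; 14 mm high rear lip at x = 17 to 29. Roller starts 175 to 235 mm before it, within 10 mm of centre and 0.1 rad of square.
- groove (a point): Point in the rest's frame, 26.4 mm above the desk over the middle of the groove: where the roller's centre lies when seated. Axes as the rest's.
- polish_a: Loose bottle of pale pink nail polish with a white cap, 30 mm wide, 69 mm tall, standing just behind the rest. Origin under its centre.
- polish_b: Loose bottle of cream nail polish with a gold cap, 30 mm wide, 69 mm tall, standing just behind the rest. Origin under its centre.
- jar_far: Loose clear jar of plum glitter, 39 mm across, 43 mm tall, beside the rest on the side away from the robot. Origin under its centre.
- jar_low: Loose low clear jar of gold flakes, 43 mm across, 25 mm tall, beside the roller's path on the robot's side. Origin under its centre.
- clipper: Loose steel nail clipper, 63 x 12 x 12 mm, lying beside the rest on the robot's side. Origin under its centre.
- buffer: Loose pink nail buffer block, 98 x 34 x 23 mm, lying beyond the rest near the right front corner of the desk. Origin under its centre.
Not all that is in view belongs to the job. Several things have the shape of the roller; the one meant has the colours described above.

How it is judged (in metres and radians):
On the way, in this order (a step that is already met when the one before it is completed fails the run):
1. the roller has rolled more than a third of a turn, still on the desk or ramp (angle between roller's own z axis and vertical above 2.1 rad and x of roller in the frame of groove below -0.02 m and height (world z) of roller below 0.042 m).
2. it has rolled on past three quarters of a turn, still before the groove (angle between roller's own z axis and vertical below 1.55 rad and x of roller in the frame of groove below -0.01 m and height (world z) of roller below 0.042 m).
At the end, for the whole second after the job is handed in: The roller lies at rest in the groove: its centre within 6 mm of the groove's middle line, within 3 mm of the seated height, within 25 mm of the middle along the groove, its axis within 0.08 rad of the groove (x of roller in the frame of groove between -0.006 and 0.006 m and y of roller in the frame of groove between -0.025 and 0.025 m and z of roller in the frame of groove between -0.003 and 0.003 m and angle between the y axis of roller and the y axis of groove, either way round below 0.08 rad and linear speed of roller below 0.02 m/s and angular speed of roller below 0.5 rad/s); the robot touches nothing.
It fails at once if the roller is lifted (its centre more than 50 mm above the desk; rolling over the lip needs 33 mm) (height (world z) of roller above 0.05 m).
It fails at once if the roller is flung (faster than 0.6 m/s) (linear speed of roller above 0.6 m/s).
It fails at once if a bystander is pushed more than 20 mm or knocked over (distance of any of polish_a, polish_b, jar_far, jar_low, clipper, buffer from where it was at the start of the episode above 0.02 m or angle between any of polish_a, polish_b, jar_far, jar_low, clipper, buffer's own z axis and vertical above 0.5 rad).
It also fails if it takes over 48 s, if anything falls off the work surface, if the arm or the gripper's body presses on something with over 40 N, if the wrist force passes 120 N, or if a joint passes its speed limit or range.

ROBOT

A 6-joint arm with a two-finger parallel gripper is mounted at the origin on a cart in front of the work surface, level with it; the furniture and walls round the work are solid. World frame = base frame: x ahead of the robot, y to its left, z up, the work surface at z = 0. Lengths are in m, angles in degrees, forces in N, time in s.
With the tool pointing down it reaches from about 0.4 to 0.825 m from the base axis. Payload 7 kg.
Tool frame: the origin (TCP) lies midway between the tips of the shut fingers; the grasp point (between the pads) lies 19 mm behind it; z points along the fingers, y is the line along which they close (so a half turn about z gives the same grasp; the last joint's range is limited). The gripper opens to 88 mm and grips with 3 to 60 N. Pads are 19 mm wide; open, the fingers measure 130 mm over their backs; the gripper's body (78 mm by 193 mm) begins 47 mm behind the grasp point.
Start: joints at [-59.124, 20.546, 0.682, 0, -70.136, -16.507], TCP at [0.167, -0.654, 0.189] pointing down, gripper open.
Joint ranges: [-176.03, 176.03], [-82.01, 121.73], [-58.28, 71.71], [-173.87, 95.51], [-174.79, -0.11], [-173.66, 173.66]. Speed limits (degrees/s): [136.94, 136.94, 172.46, 180, 180, 180].

INTERFACE

Orientations are given as a 3x3 rotation matrix whose columns are the frame's x, y, z axes.
In Python, from rig import robot gives the robot as it stands. Calls block until the motion is done:
- robot.goto(position, orientation): joint-space move of the TCP to a pose.
- robot.servo_line(position, ori=None, speed=0.15): straight line of the TCP; ori=None keeps the orientation; speed is the mean speed in m/s.
- robot.movej(angles): joint-space move.
- robot.move_gripper(opening): opening from 0.0 (shut) to 1.0 (fully open); the grip force is fixed at half the most; returns when the fingers have stopped.
- robot.dwell(seconds).
- robot.ik(position, orientation): joint angles nearest the present ones, or None.
- robot.grab_frame(name): name is "side" or "top" or "wrist"; returns (picture, depth): 400x640x3 uint8, red, green, blue; 400x640 float32, m along the optical axis (not along the pixel's ray), 0 where there is no reading.
- robot.camera_info(name): a dict with "vfov" (degrees; the focal length in pixels is half the picture's height over the tangent of half this angle, whatever the lens; pixels are square), "cx", "cy" (the principal point, pixels), "k1" (the pictures are not rectified: a ray, as slopes to the right and down, at radius r is drawn at 1 + k1 r^2 times it, then the intrinsics apply), "view" (4x4, takes a point from world to camera coordinates); the wrist camera has in their place "T_tool_cam" (4x4, takes a point from camera to tool coordinates, whose origin is the TCP and whose axes are the flange's). Camera axes: x right, y down, z forward; pixel columns grow to the right and rows downward; lengths in m; the calibration is good to about 2 mm. A picture is of the moment at which its call begins: read the wrist's pose just before it. camera_info takes no time and is no camera call.
A pose or a line that the arm cannot do raises robot.Unreachable and nothing moves.
- robot.job_done(): hands the job in; it is judged then, once.
Readings, each from a call of its own:
- robot.read_t(): time.
- robot.read_qpos(): joint angles.
- robot.read_qvel(): joint speeds.
- robot.read_effort(): joint torques, N m.
- robot.read_position(): TCP position.
- robot.read_tcp_rot(): TCP orientation.
- robot.read_force(): force on the tool from outside, world axes, zero at the start.
- robot.read_ft_torque(): the same for the moment, N m.
- robot.read_grip_width(): opening from 0.0 (shut) to 1.0 (fully open).
- robot.read_finger_force(): force on a finger pad.
Only numpy, scipy, OpenCV 4.12 (cv2) and the standard library are available. Lean on these libraries where they do the work, as an engineer would, in place of code of your own. Each camera call takes 0.05 s, during which the arm holds its last target. There are 200 camera calls.

## Working session

There is one attempt and no reset: what is moved stays moved. The work goes in short steps, each a Python script; the robot and the scene stay as the last script left them, time stands still between calls to the robot, and variables do not carry over. Pictures are saved under pics/ and viewed, at most 10 in all, crops included, and the job is handed in when it is done.

```bash
ls; mkdir -p pics; python3 - <<'E'
from rig import robot
import cv2,numpy as np
np.set_printoptions(precision=4,suppress=True)
for n in ("top","side"):
    im,d=robot.grab_frame(n); np.savez(f"{n}0.npz",im=im,d=d)
    cv2.imwrite(f"pics/{n}0.png",im[:,:,::-1]); print(n,robot.camera_info(n))
print(robot.camera_info("wrist"),robot.read_t(),robot.read_tcp_rot())
E
```

```text
pics
top {'vfov': 50.98869255591917, 'cx': 318.2722966674621, 'cy': 198.6746074294404, 'k1': -0.0988888820239694, 'view': array([[-0.0053, -1.    , -0.0054, -0.1834],
       [-0.9852,  0.0062, -0.1715,  0.5479],
       [ 0.1715,  0.0044, -0.9852,  0.8174],
       [ 0.    ,  0.    ,  0.    ,  1.    ]])}
side {'vfov': 56.199965635558854, 'cx': 312.7829318394643, 'cy': 205.72643945318478, 'k1': 0.008170267300154521, 'view': array([[ 0.9998, -0.0103,  0.0165, -0.5638],
       [ 0.0116, -0.3682, -0.9297, -0.0222],
       [ 0.0157,  0.9297, -0.368 ,  1.055 ],
       [ 0.    ,  0.    ,  0.    ,  1.    ]])}
{'vfov': 68.29973263894304, 'cx': 317.43453455438384, 'cy': 195.11932395649634, 'k1': 0.008383557708674072, 'T_tool_cam': array([[-0.0003, -0.9672, -0.2541,  0.0667],
       [ 1.    , -0.0004,  0.0004, -0.0001],
       [-0.0005, -0.2541,  0.9672, -0.1963],
       [ 0.    ,  0.    ,  0.    ,  1.    ]])} 0.1 [[-0.9687 -0.2481 -0.0005]
 [-0.2481  0.9687  0.0014]
 [ 0.0001  0.0015 -1.    ]]
```

View pics/top0.png

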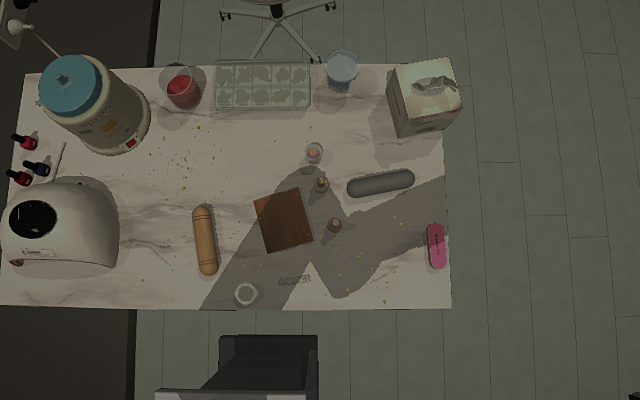

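View pics/side0.png

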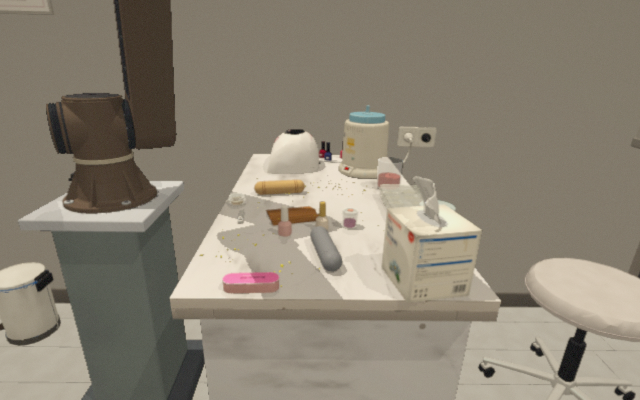

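The top view shows the wooden roller, a bar from (202,207) to (209,272). The rest is the brown block with corners at about (254,200), (297,188), (313,242) and (268,252). Roll-in is to the right, about world -y. The grey bar at (380,183) is a decoy. The low jar is at (245,294), the clipper at (293,280), the bottles at (321,184) and (334,225), the jar at (314,153), and the buffer at (437,246).

```bash
cat > h.py <<'E'
import cv2,numpy as np
np.set_printoptions(precision=4,suppress=True)
def rays(ci,uv):
    f=200/np.tan(np.radians(ci["vfov"]/2)); uv=np.asarray(uv,float).reshape(-1,1,2)
    K=np.array([[f,0,ci["cx"]],[0,f,ci["cy"]],[0,0,1]])
    s=cv2.undistortPoints(uv,K,np.array([ci["k1"],0,0,0.])).reshape(-1,2)
    return np.c_[s,np.ones(len(s))]
def plane(ci,uv,z,V=None):           # rays onto height z
    V=np.linalg.inv(ci["view"]) if V is None else V
    d=rays(ci,uv)@V[:3,:3].T; o=V[:3,3]; z=np.broadcast_to(z,len(d))
    return o+d*((z-o[2])/d[:,2])[:,None]
def cloud(ci,uv,dep,V=None):
    V=np.linalg.inv(ci["view"]) if V is None else V
    return rays(ci,uv)*np.asarray(dep)[:,None]@V[:3,:3].T+V[:3,3]
def blob(im,box,lo,hi):              # largest hsv blob in box(u0,v0,u1,v1)
    m=cv2.inRange(cv2.cvtColor(im,cv2.COLOR_RGB2HSV),lo,hi); k=np.zeros_like(m)
    u0,v0,u1,v1=box; k[v0:v1,u0:u1]=m[v0:v1,u0:u1]
    k=cv2.morphologyEx(k,cv2.MORPH_CLOSE,np.ones((5,5))); k=cv2.morphologyEx(k,cv2.MORPH_OPEN,np.ones((3,3)))
    n,l,s,c=cv2.connectedComponentsWithStats(k); i=1+np.argmax(s[1:,4]); return l==i
E
python3 - <<'E'
from rig import robot
from h import *
ci=robot.camera_info("top"); f=np.load("top0.npz"); im,d=f["im"],f["d"]
hsv=cv2.cvtColor(im,cv2.COLOR_RGB2HSV)
for p in [(205,240),(205,220),(284,220),(270,240),(230,240),(180,240),(240,260),(300,200)]: print(p,hsv[p[1],p[0]],d[p[1],p[0]])
for name,box,lo,hi in [("roller",(185,195,225,285),(5,75,70),(25,255,255)),("rest",(245,180,320,260),(0,90,20),(20,255,255))]:
    m=blob(im,box,lo,hi); v,u=np.nonzero(m); uv=np.c_[u,v]; 
    P=cloud(ci,uv,d[v,u]); P=P[d[v,u]>0]
    print(name,len(u),u.min(),u.max(),v.min(),v.max(),"z pct",np.percentile(P[:,2],[1,25,50,75,99]))
    r=cv2.minAreaRect(P[:,:2].astype(np.float32)*1000); print(r); print(cv2.boxPoints(r))
    c,_=cv2.findContours(m.astype(np.uint8),0,2); q=cv2.minAreaRect(c[0]); print(cv2.boxPoints(q)); print(plane(ci,cv2.boxPoints(q),0.02 if name=="roller" else 0.0)[:,:2])
    vis=im.copy(); cv2.drawContours(im,c,-1,(0,255,0),1)
    if name=="rest":
        a=cv2.approxPolyDP(max(c,key=cv2.contourArea),5,True).reshape(-1,2); print(a,plane(ci,a,0.)[:,:2],plane(ci,a,.014)[:,:2])
cv2.imwrite("pics/m0.png",cv2.resize(im[170:310,170:350,::-1],None,fx=4,fy=4,interpolation=0))
for n,p,z in [("jar_low",(245,294),.012),("clip",(293,280),.006),("polA",(334,225),.05),("polB",(321,184),.05),("jarfar",(314,153),.03)]: print(n,plane(ci,[p],z)[0,:2])
E
```

```text
(205, 240) [ 16 130 116] 0.85813594
(205, 220) [ 16 129 117] 0.8669389
(284, 220) [ 13 134  59] 0.89243126
(270, 240) [ 14 113  45] 0.8952968
(230, 240) [ 22  36 135] 0.89731747
(180, 240) [ 20  43 135] 0.89851123
(240, 260) [20 42 91] 0.8920005
(300, 200) [ 12 142  63] 0.8930395
roller 1193 192 216 206 275 z pct [0.0239 0.0338 0.0371 0.0393 0.0425]
((462.6577453613281, 57.13151550292969), (146.2427978515625, 46.77607345581055), 10.757306098937988)
[[386.456   66.4605]
 [395.1867  20.5064]
 [538.8595  47.8025]
 [530.1288  93.7566]]
[[189.8826 207.2176]
 [208.0245 204.4963]
 [218.4108 273.7384]
 [200.269  276.4597]]
[[0.5346 0.0886]
 [0.5403 0.0493]
 [0.3942 0.0223]
 [0.3884 0.0605]]
rest 2621 254 312 188 252 z pct [-0.0007  0.0045  0.0082  0.0116  0.0164]
((508.2962951660156, -108.650634765625), (120.28990173339844, 102.35428619384766), 16.066184997558594)
[[ 436.3373  -76.1173]
 [ 464.6636 -174.4739]
 [ 580.2552 -141.184 ]
 [ 551.929   -42.8274]]
[[251.8868 199.6038]
 [297.4528 186.5849]
 [312.8113 240.3396]
 [267.2453 253.3585]]
[[ 0.5538 -0.0416]
 [ 0.5821 -0.141 ]
 [ 0.4646 -0.1742]
 [ 0.4372 -0.0769]]
[[297 188]
 [254 201]
 [267 252]
 [312 240]] [[ 0.5789 -0.14  ]
 [ 0.5507 -0.0463]
 [ 0.4401 -0.0763]
 [ 0.4653 -0.1725]] [[ 0.5761 -0.1408]
 [ 0.5483 -0.0486]
 [ 0.4395 -0.0781]
 [ 0.4643 -0.1728]]
jar_low [ 0.3524 -0.0328]
clip [ 0.3811 -0.1325]
polA [ 0.4918 -0.2183]
polB [ 0.577  -0.1924]
jarfar [ 0.6492 -0.1779]
```

View pics/m0.png

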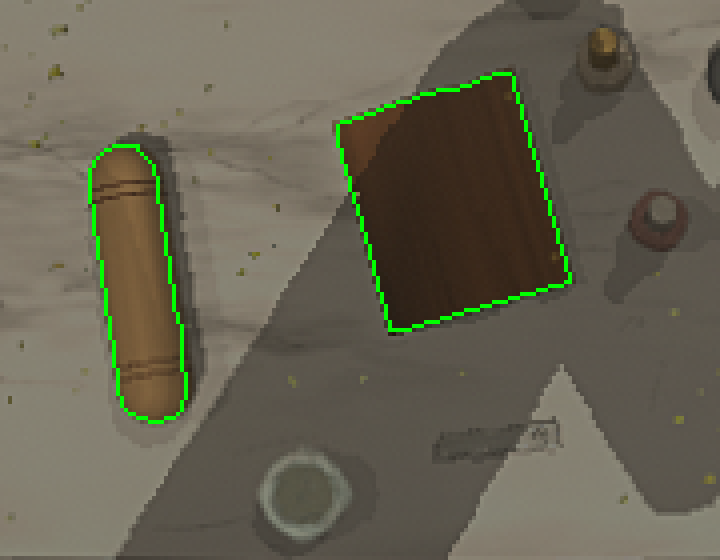

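The rest measures 120.3 x 102.4 mm, as given. Its origin is near (0.5145, -0.130) with +x along (0.277, -0.961). The roller lies about 192 mm before the groove, 3 mm off centre and turned about -0.095 rad. Next I set the hand behind it, squared to the rest, and push the first part of the way.

```bash
cat >> h.py <<'E'
X=np.array([.277,-.961,0]); X/=np.linalg.norm(X); Y=np.array([-X[1],X[0],0]); O=np.array([.5145,-.1303,0])
R=np.c_[-X,Y,[0,0,-1.]]
def W(x,y,z): return O+x*X+y*Y+np.array([0,0,z])
def rest(P): P=np.asarray(P)-O; return np.array([P@X,P@Y,P[2]])
def roller(robot,box,z):             # top view -> centre, yaw in rest frame
    im,_=robot.grab_frame("top"); ci=robot.camera_info("top")
    m=blob(im,box,(5,75,25),(25,255,255)); v,u=np.nonzero(m)
    c,_=cv2.findContours(m.astype(np.uint8),0,2)
    b=plane(ci,cv2.boxPoints(cv2.minAreaRect(max(c,key=cv2.contourArea))),z)
    e=np.diff(np.r_[b,b[:1]],axis=0); l=np.linalg.norm(e,axis=1); a=e[np.argmax(l)]; a*=np.sign(a@Y)
    return im,rest(b.mean(0)),np.arctan2(-(a@X),a@Y),l[:2]
E
python3 - <<'E'
from rig import robot
from h import *
robot.goto(W(-.252,0,.22),R); robot.move_gripper(.7)
robot.servo_line(W(-.252,0,.012),speed=.15)
print(robot.read_t(),rest(robot.read_position()),robot.read_force(),robot.read_grip_width())
robot.servo_line(W(-.17,0,.012),speed=.04)
print(robot.read_t(),rest(robot.read_position()),robot.read_force())
im,_=robot.grab_frame("top"); w,_=robot.grab_frame("wrist")
cv2.imwrite("pics/t1.png",np.vstack([cv2.resize(im[150:320,140:360,::-1],(640,240*2)),]))
cv2.imwrite("pics/w1.png",w[:,:,::-1])
E
```

```text
5.1833 [-0.2522  0.0005  0.0126] [1.7028 0.014  0.1007] 0.701127142421606
7.3833 [-0.1701  0.0001  0.012 ] [-0.1665 -0.3723  0.3312]
```

View pics/w1.png

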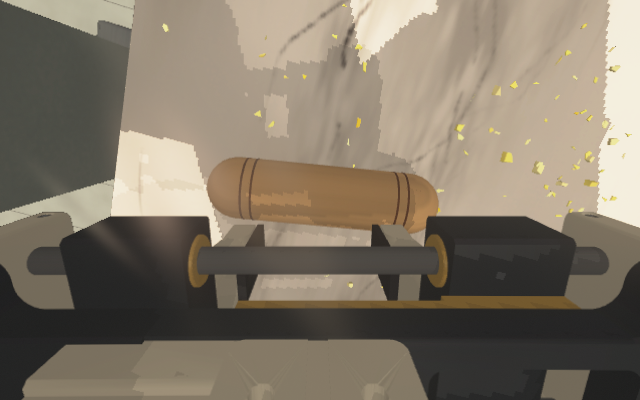

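View pics/t1.png

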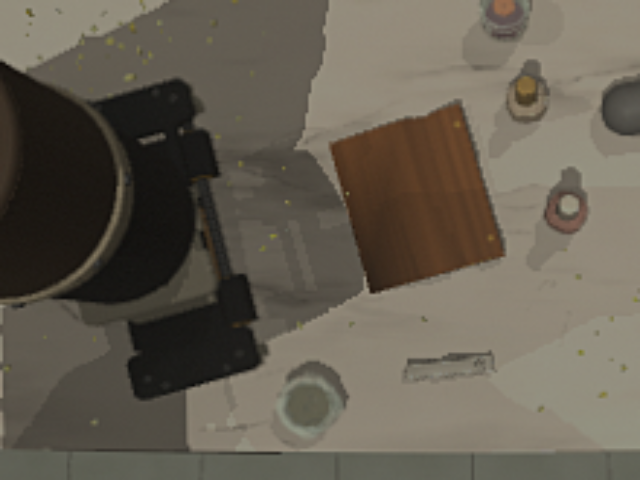

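The wrist view has image-down along +x of the rest. It shows the roller, (208,185) to (438,210), at the fingertip rows rather than clearly ahead of them. I'll check where it really is with the wrist depth before moving on.

```bash
python3 - <<'E'
from rig import robot
from h import *
p,Rt=robot.read_position(),robot.read_tcp_rot(); print(rest(p),Rt,robot.read_force())
ci=robot.camera_info("wrist"); T=np.eye(4); T[:3,:3]=Rt;T[:3,3]=p; V=T@ci["T_tool_cam"]
im,d=robot.grab_frame("wrist")
m=blob(im,(190,140,460,240),(5,110,60),(20,255,255)); v,u=np.nonzero(m); k=d[v,u]>0
P=cloud(ci,np.c_[u,v][k],d[v,u][k],V); Q=(P-O)@np.c_[X,Y,[0,0,1]]
print(len(Q),np.percentile(Q,[1,10,50,90,99],axis=0))
for q in [(320,100),(150,160),(300,290),(245,260),(390,260),(245,228),(400,228)]:
    c=cloud(ci,[q],[d[q[1],q[0]]],V)[0]; print(q,d[q[1],q[0]],rest(c))
for y in (-.05,-.025,0,.025,.05):
    s=Q[abs(Q[:,1]-y)<.004]; i=np.argmax(s[:,2]); A=np.c_[2*s[:,[0,2]],np.ones(len(s))]; sol=np.linalg.lstsq(A,(s[:,[0,2]]**2).sum(1),rcond=None)[0]
    print(y,s[:,0].min(),s[:,0].max(),"top",s[i],"circle",sol[:2],np.sqrt(sol[2]+sol[0]**2+sol[1]**2))
E
```

```text
[-0.1701  0.      0.012 ] [[-0.2771  0.9608  0.    ]
 [ 0.9608  0.2771  0.    ]
 [ 0.      0.     -1.    ]] [ 0.4424 -1.206  -0.6173]
11076 [[-0.2119 -0.049   0.0228]
 [-0.2057 -0.0367  0.0303]
 [-0.1935  0.0107  0.0381]
 [-0.1787  0.0583  0.0405]
 [-0.172   0.0719  0.0413]]
(320, 100) 0.19814529 [-0.2496  0.0032  0.0004]
(150, 160) 0.20878829 [-0.2091 -0.1168  0.0001]
(300, 290) 0.23478003 [-0.1055 -0.0124  0.0004]
(245, 260) 0.08312805 [-0.1994 -0.0189  0.1325]
(390, 260) 0.08230855 [-0.1997  0.0217  0.1333]
(245, 228) 0.15840508 [-0.1809 -0.0374  0.0596]
(400, 228) 0.15796949 [-0.181   0.0456  0.06  ]
-0.05 -0.2136834232338455 -0.1910870457673046 top [-0.1951 -0.0472  0.0418] circle [-0.195   0.0219] 0.018227016575456206
-0.025 -0.20794419765609423 -0.17469937082209158 top [-0.1927 -0.0211  0.0417] circle [-0.1916  0.0215] 0.019038427795293744
0 -0.20932860363281502 -0.17278685906511734 top [-0.1891  0.003   0.0419] circle [-0.1892  0.0209] 0.0196104676339766
0.025 -0.2068459197746299 -0.1700376485894434 top [-0.1885  0.0276  0.0421] circle [-0.1868  0.0209] 0.019615991444416617
0.05 -0.2044324708964864 -0.1746185334237471 top [-0.1817  0.0534  0.042 ] circle [-0.1846  0.0214] 0.019097308191224883
```

```bash
python3 - <<'E'
from rig import robot
from h import *
im,d=robot.grab_frame("side")
cv2.imwrite("pics/s2.png",cv2.resize(im[110:250,200:360,::-1],None,fx=4,fy=4,interpolation=cv2.INTER_CUBIC))
E
```

```text
(no output)
```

View pics/s2.png

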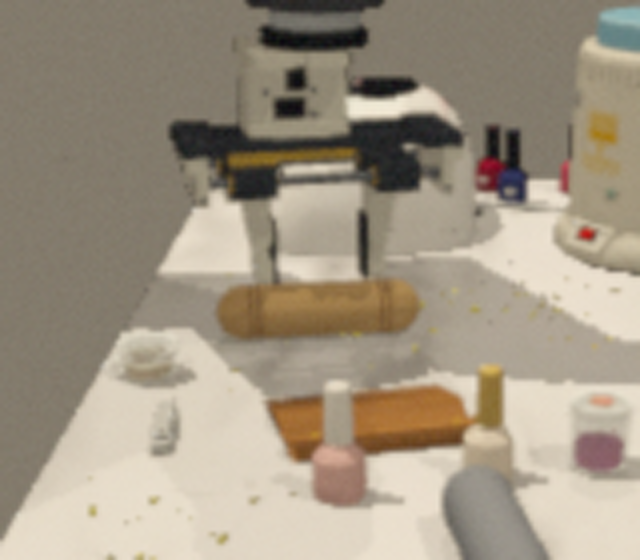

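The side view shows the roller at (280,187), where it was at the start. The fingers end at its upper edge, so the hand passed over it. The open fingers' tips must sit well above the TCP, which is defined for shut fingers. I'll lift, go back and measure tip height against opening with the side depth.

```bash
python3 - <<'E'
from rig import robot
from h import *
robot.servo_line(W(-.17,0,.12),speed=.1); robot.servo_line(W(-.255,0,.12),speed=.15)
ci=robot.camera_info("side"); v,u=np.mgrid[100:260,200:380]; v,u=v.ravel(),u.ravel()
for g in (.7,.5,.3,0.):
    robot.move_gripper(g)
    im,d=robot.grab_frame("side"); dd=d[v,u]; k=dd>0
    P=(cloud(ci,np.c_[u,v][k],dd[k])-O)@np.c_[X,Y,[0,0,1]]
    s=P[(abs(P[:,0]+.255)<.03)&(abs(P[:,1])<.08)&(P[:,2]>.06)]
    low=s[s[:,2]<s[:,2].min()+.025]
    print(g,robot.read_grip_width(),"tip z",np.sort(s[:,2])[[0,3,8,15]],"x",np.percentile(low[:,0],[10,50,90]),"y",np.percentile(low[:,1],[2,25,75,98]))
print(robot.read_t(),robot.read_position())
_,c,yaw,l=roller(robot,(185,195,225,285),.02); print(c,yaw,l)
E
```

```text
0.7 0.6991364321072442 tip z [0.1605 0.1614 0.1622 0.1649] x [-0.253  -0.2447 -0.2419] y [-0.0476 -0.0397  0.0355  0.0439]
0.5 0.5019854096661271 tip z [0.1605 0.1616 0.1621 0.1649] x [-0.2507 -0.2451 -0.2423] y [-0.0388 -0.0319  0.0268  0.035 ]
0.3 0.2959380540848117 tip z [0.1608 0.1617 0.1623 0.1646] x [-0.252  -0.2456 -0.241 ] y [-0.03   -0.0243  0.0189  0.026 ]
0.0 0.00829807275229402 tip z [0.1602 0.1624 0.1632 0.1652] x [-0.2541 -0.2454 -0.2425] y [-0.0169 -0.0106  0.0069  0.0139]
11.7417 [0.4439 0.1147 0.12  ]
[-0.1911  0.0032  0.02  ] -0.09757603434963674 [0.0422 0.1489]
```

Tip height reads about 40 mm above the TCP at every opening, which fits with the hand passing over the 40 mm roller. The roller hasn't moved (x = -0.191, yaw = -0.098). I'll descend lower with force checks, and push only a little at first.

```bash
python3 - <<'E'
from rig import robot
from h import *
robot.move_gripper(.7)
robot.servo_line(W(-.255,0,.02),speed=.12); robot.dwell(.1); f0=robot.read_force(); print(f0)
for z in (.01,0,-.007,-.014,-.019,-.024):
    robot.servo_line(W(-.255,0,z),speed=.06); f=robot.read_force()-f0; print(z,f,robot.read_position()[2])
    if abs(f[2])>4: break
print(robot.read_t())
im,d=robot.grab_frame("side"); ci=robot.camera_info("side")
v,u=np.mgrid[170:200,250:310]; P=(cloud(ci,np.c_[u.ravel(),v.ravel()],d[v,u].ravel())-O)@np.c_[X,Y,[0,0,1]]
r=P[(abs(P[:,0]+.19)<.03)&(abs(P[:,1])<.05)]; print("roller top in side depth",np.percentile(r[:,2],[50,95,99.5]))
cv2.imwrite("pics/s3.png",cv2.resize(im[110:250,200:360,::-1],None,fx=4,fy=4,interpolation=cv2.INTER_CUBIC))
E
```

```text
[-0.1753 -0.2323  0.3944]
0.01 [ 0.3396  0.6025 -0.2793] 0.009751140140348502
0 [0.0505 0.0786 0.472 ] -0.0003998077120214369
-0.007 [-0.8344  0.1508 -0.6752] -0.007272144402998518
-0.014 [ 0.6239 -0.0067 -0.295 ] -0.014275251078386127
-0.019 [-0.7742 -0.6831  0.1234] -0.019243784548456336
-0.024 [ 0.2146  0.7302 -0.2545] -0.024298292524454694
15.6583
roller top in side depth [0.024  0.0414 0.0425]
```

View pics/s3.png

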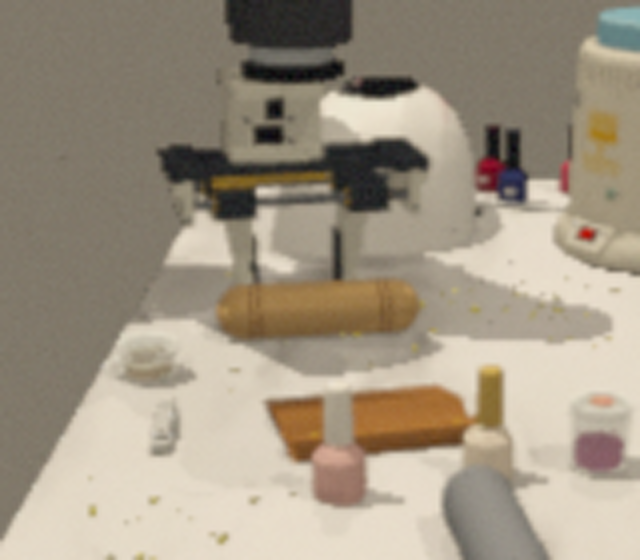

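No contact at TCP z = -0.024, so the tips are confirmed higher than the nominal TCP. Now a first gentle push, then a check.

```bash
python3 - <<'E'
from rig import robot
from h import *
f0=robot.read_force()
robot.servo_line(W(-.235,0,-.028),speed=.06)
robot.servo_line(W(-.165,0,-.028),speed=.04)
print(robot.read_t(),rest(robot.read_position()),robot.read_force()-f0)
im,_=robot.grab_frame("top"); cv2.imwrite("pics/t4.png",cv2.resize(im[150:320,140:360,::-1],(640,495)))
im,d=robot.grab_frame("side"); ci=robot.camera_info("side")
m=blob(im,(230,170,340,215),(8,110,100),(22,255,255)); v,u=np.nonzero(m)
P=(cloud(ci,np.c_[u,v],d[v,u])-O)@np.c_[X,Y,[0,0,1]]; k=d[v,u]>0
P=P[k&(P[:,0]<-.08)]; print(len(P),np.percentile(P,[2,50,98],axis=0)); t=P[P[:,2]>.036]; print("yaw",-np.polyfit(t[:,1],t[:,0],1)[0],t.mean(0))
E
```

```text
18.1 [-0.1651  0.     -0.028 ] [0.3298 0.5606 0.5299]
649 [[-0.1288 -0.0687  0.007 ]
 [-0.1148 -0.0041  0.0282]
 [-0.1066  0.0628  0.0417]]
yaw -0.06391292117139105 [-0.1216 -0.0017  0.0392]
```

View pics/t4.png

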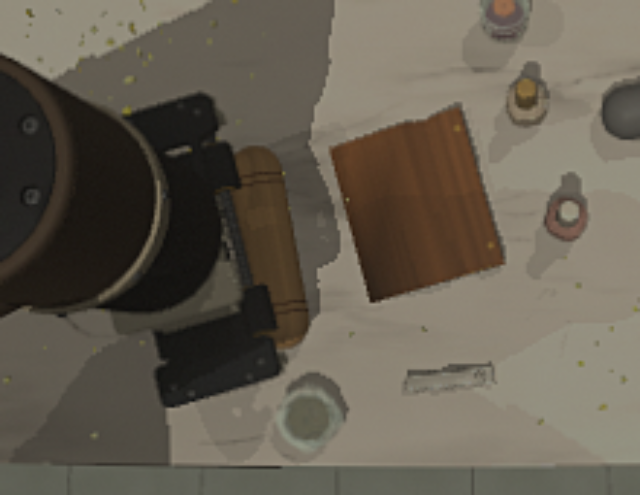

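The roller now rolls ahead of the fingers, at crop (240-305, 150-345). It is at x ≈ -0.126, y ≈ -0.003 with the yaw coming square, clear of the low jar. On to the ramp, stopping just short of the lip to check.

```bash
cat >> h.py <<'E'
def side_roller(robot,box,hmin,V=(22,255,255)):
    im,d=robot.grab_frame("side"); ci=robot.camera_info("side")
    m=blob(im,box,(12,60,120),V); v,u=np.nonzero(m); k=d[v,u]>0
    P=(cloud(ci,np.c_[u,v][k],d[v,u][k])-O)@np.c_[X,Y,[0,0,1]]
    t=P[P[:,2]>P[:,2].max()-.006]; return im,np.percentile(P,[1,50,99],axis=0),-np.polyfit(t[:,1],t[:,0],1)[0],t.mean(0)
E
python3 - <<'E'
from rig import robot
from h import *
f0=robot.read_force()
robot.servo_line(W(-.09,0,-.028),speed=.04); print(robot.read_force()-f0)
robot.servo_line(W(-.058,0,-.018),speed=.03); f=robot.read_force()-f0
print(robot.read_t(),rest(robot.read_position()),f)
im,p,y,t=side_roller(robot,(230,170,340,215),.0); print(p,y,t)
tp,_=robot.grab_frame("top")
cv2.imwrite("pics/c5.png",np.hstack([cv2.resize(im[130:230,220:350,::-1],(400,308)),cv2.resize(tp[160:290,200:360,::-1],(379,308))]))
E
```

```text
Traceback (most recent call last):
rig.Unreachable: the arm cannot follow that straight line within its joint ranges
```

```bash
python3 - <<'E'
from rig import robot
from h import *
print(np.array(robot.read_qpos()),robot.read_t())
for x,z in [(-.15,-.028),(-.14,-.028),(-.13,-.028),(-.12,-.028),(-.1,-.028),(-.09,-.028),(-.09,-.02),(-.058,-.018),(-.058,-.01),(-.044,-.014)]:
    out=[]
    for a in (0,.1,-.1):
        c,s=np.cos(a),np.sin(a); q=robot.ik(W(x,0,z),np.array([[c,-s,0],[s,c,0],[0,0,1]])@R); out.append(None if q is None else np.round(q,1).tolist())
    print(x,z,out)
E
```

```text
[ 27.5682  16.7675 -39.8424   0.0008 -33.39   168.5262] 18.2
-0.15 -0.028 [[25.6, 17.0, -39.4, 0.0, -33.6, 170.5], None, [25.6, 17.0, -39.4, 0.0, -33.6, 164.8]]
-0.14 -0.028 [[24.3, 17.2, -39.1, 0.0, -33.7, 171.8], None, [24.3, 17.2, -39.1, 0.0, -33.7, 166.1]]
-0.13 -0.028 [[23.0, 17.4, -38.7, 0.0, -33.8, 173.1], None, [23.0, 17.4, -38.7, 0.0, -33.8, 167.4]]
-0.12 -0.028 [None, None, [21.7, 17.6, -38.3, 0.0, -34.0, 168.7]]
-0.1 -0.028 [None, None, [19.1, 18.1, -37.5, 0.0, -34.3, 171.2]]
-0.09 -0.028 [None, None, [17.9, 18.4, -37.1, 0.0, -34.5, 172.5]]
-0.09 -0.02 [None, None, [17.9, 17.6, -36.7, 0.0, -35.7, 172.5]]
-0.058 -0.018 [None, [13.9, 18.4, -35.0, 0.0, -36.6, -172.1], None]
-0.058 -0.01 [None, [13.9, 17.6, -34.6, 0.0, -37.8, -172.1], None]
-0.044 -0.014 [None, [12.2, 18.4, -34.1, 0.0, -37.5, -170.3], None]
```

Joint 6 is at its range limit, so I'll back off, lift, turn the hand half round (the same grip shape) and resume the push.

```bash
python3 - <<'E'
from rig import robot
from h import *
R2=np.c_[X,-Y,[0,0,-1.]]
print(robot.ik(W(-.19,0,.07),R2),robot.ik(W(-.044,0,-.014),R2))
robot.servo_line(W(-.19,0,-.028),speed=.1); robot.servo_line(W(-.19,0,.06),speed=.15)
robot.goto(W(-.19,0,.06),R2); print(robot.read_t())
im,p,y,t=side_roller(robot,(230,170,340,215),.0); print(p,y,t)
robot.servo_line(W(-.19,0,-.028),speed=.1)
print(robot.read_t(),rest(robot.read_position()),robot.read_force())
robot.servo_line(W(-.09,0,-.028),speed=.045); print(robot.read_force())
robot.servo_line(W(-.058,0,-.018),speed=.03); f=robot.read_force()
print(robot.read_t(),rest(robot.read_position()),f)
im,p,y,t=side_roller(robot,(230,170,340,225),.0); print(p,y,t)
tp,_=robot.grab_frame("top")
cv2.imwrite("pics/c5.png",np.hstack([cv2.resize(im[130:230,220:350,::-1],(400,308)),cv2.resize(tp[160:290,200:360,::-1],(379,308))]))
E
```

```text
[ 30.8264   7.4773 -34.4121   0.     -48.1106 -14.7472] [ 12.1533  18.4381 -34.0574   0.     -37.5045   3.9258]
21.9833
[[-0.2507 -0.0729  0.0012]
 [-0.1159 -0.0046  0.0276]
 [-0.1066  0.0923  0.0422]] -0.08190478364052915 [-0.1249 -0.005   0.0403]
23.0667 [-0.1901  0.0005 -0.0276] [-0.1485  0.7765  0.4315]
[-0.0905  0.8512  0.4621]
26.7083 [-0.058  -0.0001 -0.0181] [-0.2348  0.5017 -0.0711]
[[-0.0574 -0.0739  0.0016]
 [-0.0086  0.0094  0.0306]
 [ 0.0925  0.0773  0.0694]] -0.009642054673870777 [0.0813 0.0283 0.0692]
```

View pics/c5.png

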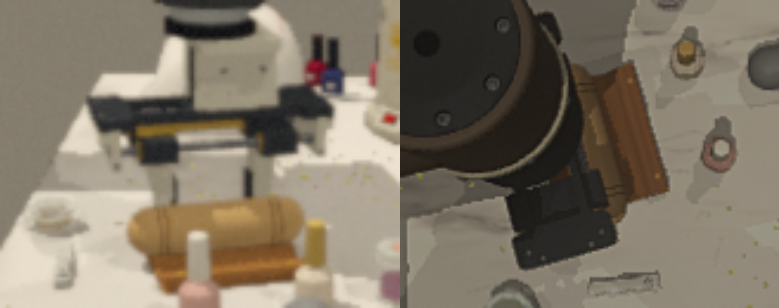

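The roller lies square on the upper ramp against the fingers, just before the lip. I'll push on in small steps until it drops.

```bash
cat >> h.py <<'E'
def chk(robot,save=None):
    im,d=robot.grab_frame("side"); ci=robot.camera_info("side")
    m=cv2.inRange(cv2.cvtColor(im,cv2.COLOR_RGB2HSV),(10,60,90),(24,255,255)); v,u=np.nonzero((m>0)&(d>0))
    P=(cloud(ci,np.c_[u,v],d[v,u])-O)@np.c_[X,Y,[0,0,1]]
    P=P[(abs(P[:,0]+.01)<.05)&(abs(P[:,1])<.11)&(P[:,2]>.03)&(P[:,2]<.06)]
    t=P[(P[:,2]>np.percentile(P[:,2],95)-.004)]
    return im,t.mean(0),-np.polyfit(t[:,1],t[:,0],1)[0],np.percentile(P[:,1],[1,99])
E
python3 - <<'E'
from rig import robot
from h import *
print(chk(robot)[1:])
for x in (-.053,-.049,-.045,-.041,-.037):
    robot.servo_line(W(x,0,-.015),speed=.025); robot.dwell(.15)
    _,t,y,e=chk(robot); print(x,robot.read_t(),t,y,e,robot.read_force())
    if t[0]>-.008: break
robot.dwell(.4); print(chk(robot)[1:])
E
```

```text
(array([-0.0215, -0.0049,  0.0512]), np.float64(0.005189293873527449), array([-0.0757,  0.0657]))
-0.053 27.4417 [-0.0164 -0.0066  0.0523] 0.003199891478247656 [-0.0762  0.0654] [0.2122 0.1898 0.7533]
-0.049 27.95 [-0.0123 -0.0051  0.0531] 0.0015618220697412493 [-0.0754  0.0647] [-1.224   0.1799  0.3275]
-0.045 28.4583 [ 0.0071 -0.0058  0.0466] -0.012012366244779624 [-0.0757  0.0581] [ 0.4486 -0.5377  0.2799]
(array([ 0.0073, -0.0053,  0.0466]), np.float64(-0.009381541274025124), array([-0.0755,  0.0586]))
```

It dropped: the roller's top is at 0.0466 m, against 0.0464 m when seated. Now I retreat and verify.

```bash
python3 - <<'E'
from rig import robot
from h import *
robot.servo_line(W(-.09,0,-.015),speed=.1); robot.servo_line(W(-.12,0,.12),speed=.15); robot.servo_line(W(-.26,0,.2),speed=.2)
print(robot.read_t(),rest(robot.read_position()),chk(robot)[1:])
im,_=robot.grab_frame("top"); cv2.imwrite("pics/t6.png",cv2.resize(im[150:310,190:370,::-1],(720,640))[:600])
E
```

```text
31.5417 [-0.2595 -0.0006  0.1992] (array([ 0.0076, -0.0055,  0.0466]), np.float64(-0.00444442827048447), array([-0.0755,  0.0575]))
```

View pics/t6.png

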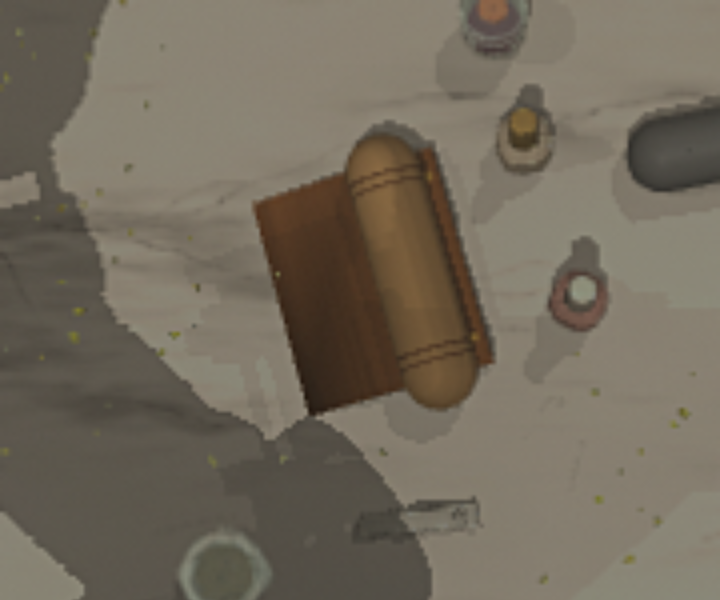

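The roller, crop (385,135) to (440,408), lies square in the groove in front of the rear lip. It is about centred, the bystanders stand where they were, and the hand is clear.

```bash
python3 -c "
from rig import robot
print(robot.job_done())"
```

```text
the job is handed in; nothing more can be done
None
```

The roller was pushed up the ramp and over the front lip, and on the last check it lay seated in the V groove, about 6 mm off centre and square to within 0.01 rad; the hand was clear, nothing else looked moved, and the job was handed in at about 32 s (no verdict came back).

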